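# Wedge the Morse key display deck level

### The arm

A 6-joint arm with a two-finger parallel gripper is mounted at the origin on the work surface. World frame = base frame: x ahead of the robot, y to its left, z up, the work surface at z = 0. Lengths are in m, angles in rad, forces in N, time in s.
With the tool pointing down it reaches from about 0.275 to 0.75 m from the base axis. Payload 10.2 kg.
Tool frame: the origin (TCP) lies on the centre line of the jaws, within the pads' length; the fingertips stand 8 mm ahead of it and the grasp point (between the pads) lies 11 mm behind it; z points along the fingers, y is the line along which they close (so a half turn about z gives the same grasp; the last joint's range is limited). The gripper opens to 85 mm and grips with 20 to 120 N. Pads are 22 mm wide; open, the fingers measure 114 mm over their backs; the gripper's body (76 mm by 85 mm) begins 54 mm behind the grasp point. The pads swing forward as they close: fully open they stand 13 mm farther back than shut.
Start: joints at [1.114, 0.313, 1.498, -0, 1.331, -0.223], TCP at [0.122, 0.511, 0.239] pointing down, gripper open.
Joint ranges: [-2.94, 2.94], [-0.97, 2.17], [0.19, 2.56], [-1.23, 4.37], [0.02, 3.11], [-2.88, 2.88]. Speed limits (rad/s): [2.39, 2.39, 3.01, 3.14, 3.14, 3.14].

### API

Orientations are given as a unit quaternion [x, y, z, w].
In Python, from plant import observe, capture, calibration, close_job, find_in, spot_point gives the robot as it stands.
- The arm moves only by the tool jog_arm, never from a script. Its argument "plan" is a list of rows, each an object of numbers: "dx", "dy", "dz": the shift along the tool's x, y, z scaled (see below); "yaw": the turn about the tool's z scaled (see below). In form: [{"dx": .., "dy": .., "dz": .., "yaw": ..}, ...]. A call has 1 to 10 rows; each row shifts and turns the commanded pose from where the row before left it, along the tool's axes as they then stand; what a row does not reach is not made up. The controller multiplies each number of a shift by 3 cm and each number of a turn by 0.1 rad. A row lasts 1/12 s, in which the tool goes at most 41.7 mm and 7.16 degrees, less where a joint would pass 70% of its speed; a pose out of reach is approached as far as the arm can. A call with a number of a shift or a turn outside -1 to 1 is refused whole. A call with a gripper value outside its range is refused whole. "gripper" is the opening, from 0 (shut) to 1 (fully open), set as the call begins (left out, the last holds). The fingers move at their own pace and stop on an object; "squeeze" is the grip in N (left out, the last holds). Time passes only in rows, so rows that do not move let the fingers close. It gives the time, the measured TCP pose, the force, the opening and the grip force at its end, in the units of the state.
- observe(): the state, without advancing time (a new reading comes with each control period).
- capture(name): name is "scene" or "top" or "wrist"; returns (picture, depth): 420x560x3 uint8, red, green, blue; 420x560 float32, m along the optical axis (not along the pixel's ray), 0 where there is no reading.
- calibration(name): a dict with "intrinsics" (3x3 intrinsics, pixels), "rvec" (rotation vector, rad) and "tvec" (3), from world to camera coordinates, as OpenCV has them. Camera axes: x right, y down, z forward; pixel columns grow to the right and rows downward; lengths in m; the calibration is good to about 2 mm. The wrist camera is an equidistant fisheye: a pixel r from the principal point sees the ray r / f radians off the axis. A picture is of the moment at which its call begins: read the wrist's pose just before it. calibration takes no time and is no camera call; for the wrist camera it gives the pose at the moment of the call.
- close_job(): hands the job in; it is judged then, once.
Trained networks look in the newest picture that a camera, given by its name, has taken for a name from the list of things; names that differ only in an ending like _2 or _b are one class to them, and where a whole thing is asked for, a point or a joint stands for the part that bears it (a point fixed in the world has none). Each returns a list of dicts, best first, with "confidence" (0 to 1); they miss things now and then, are a little off and sometimes report something else, mostly with a low value. They report only what shows in the picture. A call takes as long as a camera call. They do not tell look-alikes from the thing itself.
- find_in(camera, target): "extent" ([centre column, centre row, width, height] in pixels, round what is visible of it).
- spot_point(camera, target): "at" ([row, column] in pixels: a listed point, or the origin of a listed thing).
The state is a dict: "t": time; "q": joint angles; "qvel": joint speeds; "joint_torque": joint torques, N m; "tcp_pos": TCP position; "tool_rot": TCP orientation; "contact_force": force on the tool from outside, world axes, zero at the start; "moment": the same for the moment, N m; "gripper_width": finger opening in m; "grasp_force": force on a finger pad.
Only numpy, scipy, OpenCV 4.12 (cv2) and the standard library are available. Lean on these libraries where they do the work, as an engineer would, in place of code of your own. Each camera call takes 0.05 s, during which the arm holds its last target. There are 200 camera calls.

### The job

The grey display deck that carries the Morse key sags at its front. Set the orange wedge flat in the guide on the plywood board, thin end first, and slide it under the deck until the deck stands level, up against the pads of both yellow gauge brackets, and the wedge sits firmly with no play; do not force it. Lift the deck with the wedge alone, do not touch the deck or its key, leave the other things where they are, and let go.

Things in the scene. Friction and masses are not known exactly. Their poses are not given: they have to be found in the camera images.
- base: Plywood board 320 x 160 x 12 mm, fixed to the table; origin at the centre of its underside, z up. Its x axis points from the open landing (x -160 to -20 mm), where the wedge goes in, to the deck's hinge (x +145). Yellow gauge posts stand at x -10, y +-70, up to z 58, with arms reaching in over the deck to y +-46.
- guide (a point): Mouth of the guide: on the board's top face, 80 mm from the board's origin towards the landing (board x -80, y 0, z 12). From here two aluminium rails, 6 mm wide and 6 mm high, inner faces 42 mm apart, run 130 mm along board +x, the way the wedge slides.
- deck: Grey plate 170 x 120 x 10 mm with a black, brass and red Morse paddle on it (rising 38 mm over the plate); 0.75 kg, give or take 15 percent. Origin on its hinge axis (board x +145, z 42), mid width and mid thickness; x runs away from the landing, the front edge is at x -165. It starts 0.06 rad down at the front and is level when it meets the pads.
- skid_seat (a point): Point on the deck's underside, 10 mm behind the front edge, 155 mm from the hinge, above the middle of a sprung round steel skid bar (radius 4 mm, 30 mm wide; gives 1 mm per 30 N) which the wedge lifts. The skid's lowest point starts 4.7 to 10.7 mm above the board (set-screw, differs from start to start, not told) and rises 9 mm to level. The deck's weight bears there with 3.5 to 5 N.
- deck_edge (a point): Middle of the deck's front upper edge (red line), 165 mm in front of the hinge; about 37 mm above the underside of the board at the start and 47 mm when level at the mark.
- mark (a point): The height mark: midway between the brackets at the level of their pads' undersides (board x -10, z 47). The deck's upper face meets the pads when level. The pads are hard: from there the deck stops rising and the force climbs quickly, some 4 N of push per mm of wedge travel.
- wedge: Loose orange plastic wedge, 100 mm long (x), 36 mm wide (y), upright sides, 90 g: 3 mm thick at the thin end (x +50), rising evenly to 28 mm at the heel (x -50). Origin: centre of the underside. Friction about 0.3, give or take 20 percent; it stays put under load. A slow level push of 3 to 5 N on the heel raises the free deck, 9 to 13 N seats it firmly at the pads, over 15 N may force it.
- cup: White drinking cup, 80 mm wide and 95 mm high, a bystander; origin at the centre of its underside.
- adapter: Black power adapter 75 x 110 x 36 mm, a bystander; origin at the centre of its underside.
- old_key: Wooden-based brass straight key, 90 x 60 mm base, about 47 mm high, a bystander; origin at the centre of its underside.
- driver: Screwdriver 160 mm long, lying near the robot, a bystander; origin under the middle of its length.
There are look-alikes about, which are no part of the job. Several things look just like the wedge: the one meant starts farthest to the robot's left.

How it is judged:
By the outcome, as a careful person would: the job done as asked, in the order asked, and still so for the second after the job is handed in, with the robot touching nothing.
It also fails if it takes over 58 s, if anything falls off the work surface, if the arm or the gripper's body presses on something with over 40 N, if the wrist force passes 120 N, or if a joint passes its speed limit or range.

## Working session

There is one attempt and no reset: what is moved stays moved. The work goes in short steps, Python scripts to look and compute and a tool call to move; the robot and the scene stay as the last step left them, time stands still between calls to the robot, and variables do not carry over. Pictures are saved under pics/ and viewed, at most 10 in all, crops included, and the job is handed in when it is done.

Besides the shell and the picture viewer there is one more tool, called after ">>>" in YAML: its name, and indented under it one key for each argument. jog_arm: Moves the arm, as the interface text tells. Its arguments: {"type":"object","properties":{"plan":{"type":"array","items":{"type":"object","properties":{"dx":{"type":"number","minimum":-1,"maximum":1},"dy":{"type":"number","minimum":-1,"maximum":1},"dz":{"type":"number","minimum":-1,"maximum":1},"yaw":{"type":"number","minimum":-1,"maximum":1}}}},"gripper":{"type":"number"},"squeeze":{"type":"number"}},"required":["plan"]}

```bash
mkdir -p pics; ls; cat > h.py <<'E'
import numpy as np, cv2
from plant import *
def cam(n):
    c=calibration(n); R,_=cv2.Rodrigues(np.array(c["rvec"],float)); return np.array(c["intrinsics"],float),R,np.array(c["tvec"],float).ravel()
def pts(n,d):
    K,R,t=cam(n); v,u=np.mgrid[:d.shape[0],:d.shape[1]]
    P=np.stack([(u-K[0,2])/K[0,0]*d,(v-K[1,2])/K[1,1]*d,d],-1)
    return (P-t)@R   # world
def proj(n,X):
    K,R,t=cam(n); p=(np.atleast_2d(X)@R.T+t)@K.T; return p[:,:2]/p[:,2:]
E
python3 - <<'E'
from h import *
o=observe(); print(o["t"],o["tcp_pos"],o["tool_rot"],o["contact_force"],o["gripper_width"])
for n in("top","scene"):
    p,d=capture(n); cv2.imwrite(f"pics/{n}0.png",cv2.resize(p[:,:,::-1],(784,588))); np.savez(f"{n}0.npz",p=p,d=d)
    W=pts(n,d)
    for w in("wedge","base","deck"):
        for r in find_in(n,w)[:6]:
            print(n,w,np.round(r["extent"]),round(r["confidence"],2))
    for w in("wedge","guide","deck_edge","mark","base","skid_seat"):
        for r in spot_point(n,w)[:6]:
            a=np.round(r["at"]).astype(int); print(n,w,a,round(r["confidence"],2),np.round(W[a[0],a[1]],3))
E
```

```text
pics
0.0 [0.12151088 0.5104866  0.23871902] [ 1.16623835e-01  9.93175934e-01 -6.22975728e-04 -2.40201801e-04] [-0.68853862 -0.07618698 -0.16569072] 0.08543746830394723
top wedge [370. 231.  22.  37.] 0.89
top wedge [392. 188.  35.  16.] 0.89
top wedge [411. 229.  37.  18.] 0.83
top base [268. 203.  81. 119.] 0.69
top deck [276. 224.  54.  66.] 0.85
top wedge [230 408] 0.91 [ 0.471 -0.329  0.019]
top wedge [186 395] 0.75 [ 0.603 -0.294  0.014]
top wedge [225 367] 0.57 [ 0.486 -0.208  0.015]
top guide [175 262] 0.75 [0.636 0.106 0.011]
top deck_edge [194 266] 0.71 [0.579 0.094 0.013]
top deck_edge [179 148] 0.23 [0.621 0.443 0.029]
top mark [199 261] 0.67 [0.561 0.108 0.038]
top mark [175 260] 0.27 [0.636 0.112 0.016]
top base [200 269] 0.64 [0.559 0.085 0.031]
top base [136 333] 0.44 [ 0.758 -0.11   0.003]
top skid_seat [199 268] 0.67 [0.561 0.087 0.04 ]
scene wedge [126. 230.  37.  30.] 0.93
scene wedge [174. 220.  25.  26.] 0.66
scene wedge [151. 264.  39.  30.] 0.65
scene base [280. 215. 107. 105.] 0.69
scene deck [266. 194.  63.  59.] 0.66
scene wedge [266 152] 0.94 [ 0.61  -0.289  0.018]
scene wedge [234 126] 0.91 [ 0.488 -0.343  0.014]
scene wedge [223 170] 0.55 [ 0.496 -0.218  0.022]
scene guide [230 292] 0.83 [0.62  0.105 0.016]
scene deck_edge [211 283] 0.63 [0.565 0.096 0.037]
scene mark [206 278] 0.87 [0.548 0.087 0.042]
scene base [217 278] 0.84 [0.566 0.082 0.013]
scene skid_seat [210 280] 0.69 [0.56  0.089 0.038]
scene skid_seat [172 250] 0.54 [0.409 0.045 0.046]
```

View pics/top0.png

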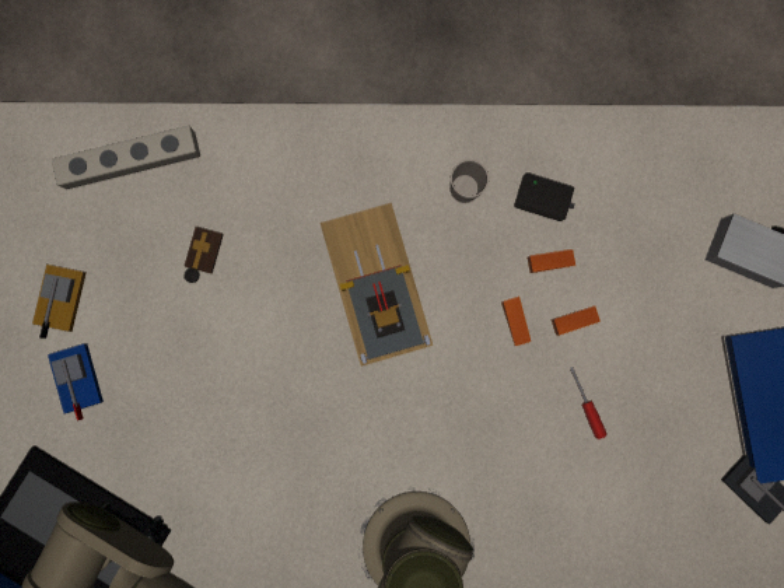

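View pics/scene0.png

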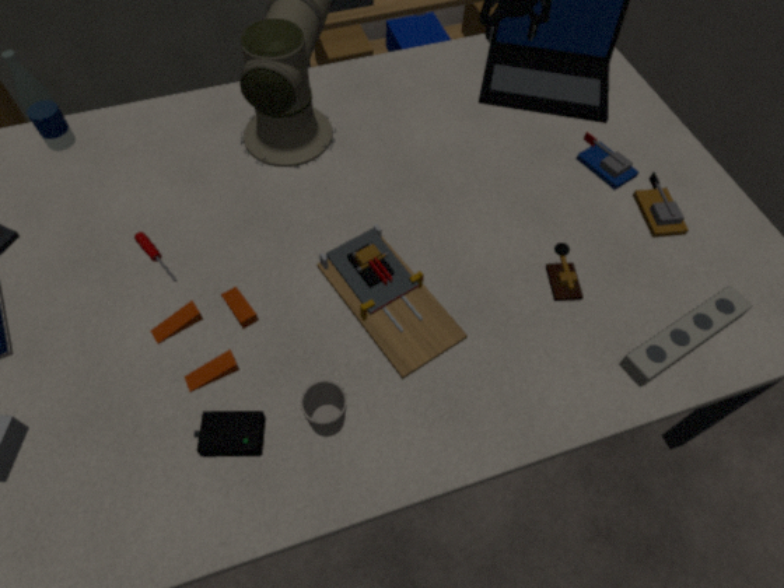

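```bash
python3 - <<'E'
from h import *
for n in("top","scene"):
    z=np.load(n+"0.npz"); p,d=z["p"],z["d"]; W=pts(n,d)
    hsv=cv2.cvtColor(p,cv2.COLOR_RGB2HSV)
    m=((hsv[...,0]<14)&(hsv[...,1]>170)&(hsv[...,2]>60)).astype(np.uint8)
    k,l,s,c=cv2.connectedComponentsWithStats(m)
    for i in range(1,k):
        if s[i,4]<150: continue
        P=W[l==i]; P=P[(P[:,2]>0.003)&(P[:,2]<0.035)]
        r=cv2.minAreaRect(P[:,:2].astype(np.float32)*1000)
        b=cv2.boxPoints(r); e=b[1]-b[0]; f=b[2]-b[1]; e=e if np.hypot(*e)>np.hypot(*f) else f; e/=np.hypot(*e)
        a=(P[:,:2]*1000-r[0])@e; g=np.polyfit(a,P[:,2]*1000,1)
        print(n,np.round(c[i]),s[i,4],"c",np.round(r[0],1),np.round(r[1],1),"dir",np.round(e,3),"z-fit",np.round(g,3))
z=np.load("top0.npz"); p=z["p"]
a=cv2.resize(p[120:270,225:425,::-1],(800,600),interpolation=cv2.INTER_CUBIC)
a=cv2.convertScaleAbs(a,alpha=1.6); cv2.imwrite("pics/crop0.png",a)
E
```

```text
top [394. 186.] 350 c [ 603.4 -291.5] [33.5 99.1] dir [ 0.181 -0.983] z-fit [-0.248 16.713]
top [369. 229.] 384 c [ 473.4 -213.6] [96.4 36.3] dir [0.96 0.28] z-fit [ 0.239 15.889]
top [411. 228.] 349 c [ 475.9 -340.7] [33.1 98.8] dir [ 0.3   -0.954] z-fit [-0.232 16.517]
top [424. 300.] 192 c [ 266.5 -372.2] [76.2 22.7] dir [0.931 0.366] z-fit [3.0000e-03 2.4311e+01]
scene [170. 218.] 266 c [ 473.2 -215.3] [98.3 33.1] dir [0.96  0.281] z-fit [ 0.248 17.31 ]
scene [124. 230.] 354 c [ 474.7 -343.6] [36.4 96.7] dir [ 0.326 -0.945] z-fit [-0.244 16.527]
scene [150. 265.] 397 c [ 603.4 -293.5] [35.8 96.7] dir [ 0.16  -0.987] z-fit [-0.246 16.543]
```

View pics/crop0.png

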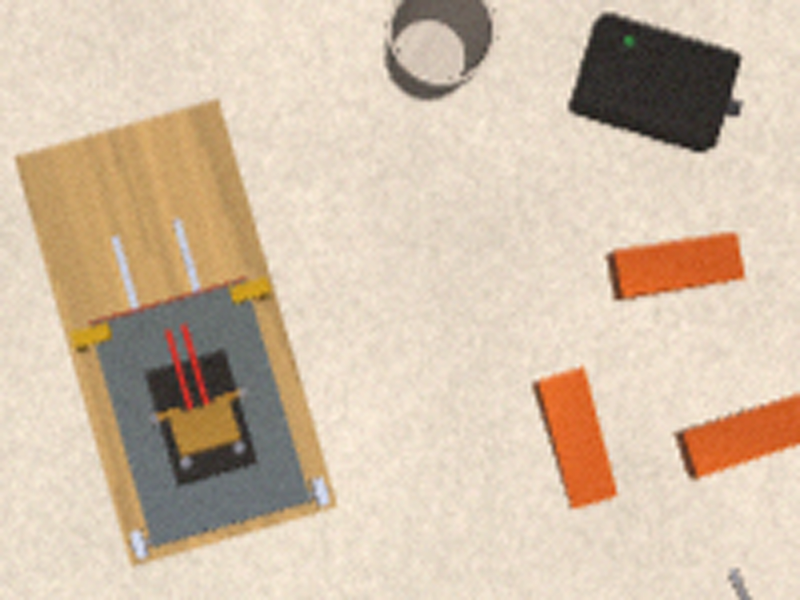

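>>> jog_arm:
  plan:
    - {"yaw": -1}
    - {"yaw": -1}
    - {"yaw": -1}
    - {"yaw": -1}
    - {"yaw": -1}
    - {"yaw": -0.18}
    - {"dx": -0.58,"dy": -0.85,"dz": -0.1}
    - {"dx": -0.58,"dy": -0.85,"dz": -0.1}
    - {"dx": -0.58,"dy": -0.85,"dz": -0.1}
    - {"dx": -0.58,"dy": -0.85,"dz": -0.1}

```text
invalid input at $.plan[0]: expected keys dx, dy, dz, yaw
```

>>> jog_arm:
  plan:
    - {"dx": -0.58,"dy": -0.85,"dz": -0.1}
    - {"dx": -0.58,"dy": -0.85,"dz": -0.1}
    - {"dx": -0.58,"dy": -0.85,"dz": -0.1}
    - {"dx": -0.58,"dy": -0.85,"dz": -0.1}
    - {"dx": -0.58,"dy": -0.85,"dz": -0.1}
    - {"dx": -0.58,"dy": -0.85,"dz": -0.1}
    - {"dx": -0.58,"dy": -0.85,"dz": -0.1}
    - {"dx": -0.58,"dy": -0.85,"dz": -0.1}
    - {"dx": -0.58,"dy": -0.85,"dz": -0.1}
    - {"dx": -0.58,"dy": -0.85,"dz": -0.1}

```text
invalid input at $.plan[0]: expected keys dx, dy, dz, yaw
```

>>> jog_arm:
  plan:
    - {"dx": -0.58,"dy": -0.85,"dz": -0.1}
    - {"dx": -0.58,"dy": -0.85,"dz": -0.1}
    - {"dx": -0.58,"dy": -0.85,"dz": -0.1}
    - {"dx": -0.58,"dy": -0.85,"dz": -0.1}
    - {"dx": -0.58,"dy": -0.85,"dz": -0.1}
    - {"dx": -0.58,"dy": -0.85,"dz": -0.1}
    - {}
    - {}
    - {}

```text
invalid input at $.plan[0]: expected keys dx, dy, dz, yaw
```

```bash
python3 - <<'E'
from h import *
from scipy.spatial.transform import Rotation as Ro
o=observe(); print(o["t"],o["tcp_pos"],Ro.from_quat(o["tool_rot"]).as_matrix()[:,:2].T.round(4),o["contact_force"])
c=calibration("wrist"); print(c)
p,d=capture("wrist"); np.savez("w1.npz",p=p,d=d,K=c["intrinsics"],r=c["rvec"],t=c["tvec"])
a=cv2.convertScaleAbs(cv2.resize(p[:,:,::-1],(784,588),interpolation=cv2.INTER_CUBIC),alpha=1.5); cv2.imwrite("pics/w1.png",a)
# board corners in top pic
K,R,t=cam("top"); C=-R.T@t
for u in[(229.25,159),(279.5,145),(308.5,246.75),(258.25,261.25)]:
    r=R.T@np.linalg.inv(K)@np.array([*u,1.]); print("corner",np.round(C+r*(0.012-C[2])/r[2],4))
E
```

```text
1.0 [0.12164803 0.51071574 0.23928664] [[-0.9728  0.2317  0.    ]
 [ 0.2317  0.9728 -0.    ]] [0.63530489 0.2033249  0.76636082]
{'intrinsics': array([[325.1922621 ,   0.        , 277.58678129],
       [  0.        , 325.1922621 , 210.79411507],
       [  0.        ,   0.        ,   1.        ]]), 'rvec': array([-2.27612331, -1.7974287 , -0.26566555]), 'tvec': array([-0.52505002, -0.03726409,  0.37986558])}
corner [0.6846 0.2046 0.012 ]
corner [0.7277 0.0533 0.012 ]
corner [ 0.4211 -0.0331  0.012 ]
corner [0.3782 0.1164 0.012 ]
```

View pics/w1.png

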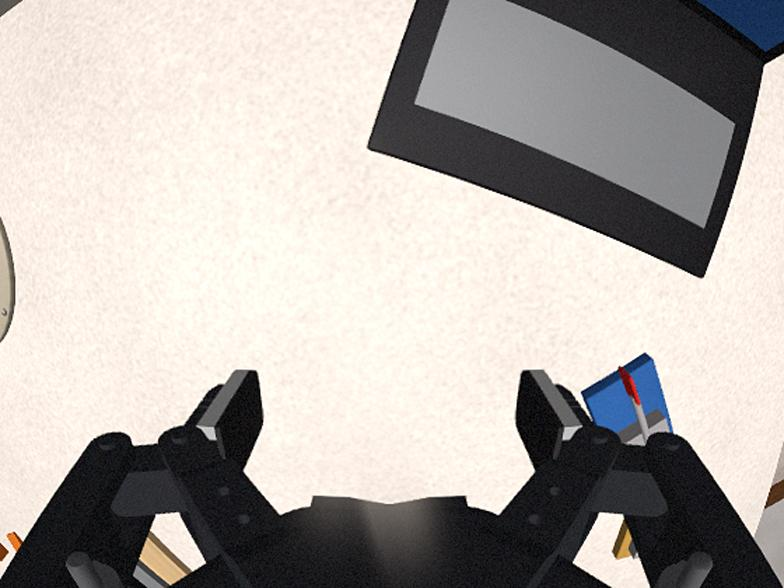

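>>> jog_arm:
  plan:
    - {"dx": 0,"dy": 0,"dz": 0,"yaw": -1}
    - {"dx": 0,"dy": 0,"dz": 0,"yaw": -1}
    - {"dx": 0,"dy": 0,"dz": 0,"yaw": -1}
    - {"dx": 0,"dy": 0,"dz": 0,"yaw": -1}
    - {"dx": 0,"dy": 0,"dz": 0,"yaw": -1}
    - {"dx": 0,"dy": 0,"dz": 0,"yaw": -0.18}
    - {"dx": -0.68,"dy": -0.885,"dz": -0.07,"yaw": 0}
    - {"dx": -0.68,"dy": -0.885,"dz": -0.07,"yaw": 0}
    - {"dx": -0.68,"dy": -0.885,"dz": -0.07,"yaw": 0}
    - {"dx": -0.68,"dy": -0.885,"dz": -0.07,"yaw": 0}

```text
t: 1.88
tcp_pos: [0.2306, 0.4307, 0.2478]
tool_rot: [-0.141, 0.99, 0.0, 0.0]
contact_force: [0.6, 0.3, 1.5]
gripper_width: 0.0852
grasp_force: 0.0
```

>>> jog_arm:
  plan:
    - {"dx": -0.68,"dy": -0.885,"dz": -0.07,"yaw": 0}
    - {"dx": -0.68,"dy": -0.885,"dz": -0.07,"yaw": 0}
    - {"dx": -0.68,"dy": -0.885,"dz": -0.07,"yaw": 0}
    - {"dx": -0.68,"dy": -0.885,"dz": -0.07,"yaw": 0}
    - {"dx": -0.68,"dy": -0.885,"dz": -0.07,"yaw": 0}
    - {"dx": -0.68,"dy": -0.885,"dz": -0.07,"yaw": 0}
    - {"dx": -0.68,"dy": -0.885,"dz": -0.07,"yaw": 0}
    - {"dx": -0.68,"dy": -0.885,"dz": -0.07,"yaw": 0}

```text
t: 2.55
tcp_pos: [0.4471, 0.2723, 0.2647]
tool_rot: [-0.14, 0.99, 0.0, 0.0]
contact_force: [0.3, 1.4, 0.5]
gripper_width: 0.0853
grasp_force: 0.0
```

>>> jog_arm:
  plan:
    - {"dx": -0.68,"dy": -0.885,"dz": -0.07,"yaw": 0}
    - {"dx": -0.68,"dy": -0.885,"dz": -0.07,"yaw": 0}
    - {"dx": -0.68,"dy": -0.885,"dz": -0.07,"yaw": 0}
    - {"dx": -0.68,"dy": -0.885,"dz": -0.07,"yaw": 0}
    - {"dx": -0.68,"dy": -0.885,"dz": -0.07,"yaw": 0}
    - {"dx": -0.68,"dy": -0.885,"dz": -0.07,"yaw": 0}
    - {"dx": -0.68,"dy": -0.885,"dz": -0.07,"yaw": 0}
    - {"dx": -0.68,"dy": -0.885,"dz": -0.07,"yaw": 0}
    - {"dx": 0,"dy": 0,"dz": 0,"yaw": 0}
    - {"dx": 0,"dy": 0,"dz": 0,"yaw": 0}

```text
t: 3.38
tcp_pos: [0.6629, 0.1142, 0.28]
tool_rot: [-0.14, 0.99, 0.0, -0.001]
contact_force: [-0.7, 0.1, 0.8]
gripper_width: 0.0851
grasp_force: 0.0
```

```bash
python3 - <<'E'
from h import *
from scipy.spatial.transform import Rotation as Ro
o=observe(); print(o["t"],o["tcp_pos"],Ro.from_quat(o["tool_rot"]).as_matrix()[:,:2].T.round(4),o["contact_force"],o["qvel"].round(3) if hasattr(o["qvel"],"round") else o["qvel"])
c=calibration("wrist")
p,d=capture("wrist"); np.savez("w1.npz",p=p,d=d,K=c["intrinsics"],r=c["rvec"],t=c["tvec"])
a=cv2.convertScaleAbs(cv2.resize(p[:,:,::-1],(784,588),interpolation=cv2.INTER_CUBIC),alpha=1.2); cv2.imwrite("pics/w1.png",a)
E
```

```text
3.3833 [0.66291614 0.11422647 0.28002943] [[-9.610e-01 -2.766e-01  1.300e-03]
 [-2.766e-01  9.610e-01  5.000e-04]] [-0.66438055  0.14217218  0.76121845] [ 0.039 -0.046  0.046  0.007 -0.005 -0.002]
```

View pics/w1.png

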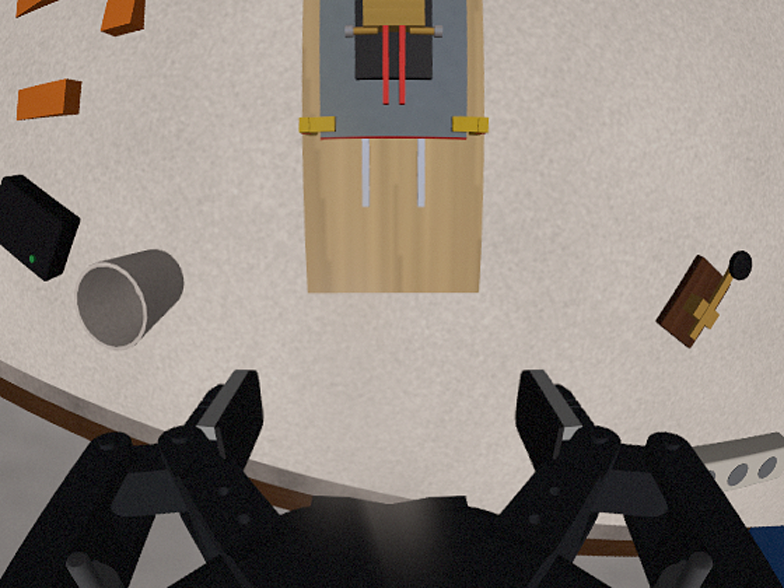

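```bash
cat >> h.py <<'E'
def ray(c,uv):
    K=np.array(c["K"],float); R,_=cv2.Rodrigues(np.array(c["r"],float)); t=np.array(c["t"],float).ravel()
    uv=np.atleast_2d(uv).astype(float); x=(uv-[K[0,2],K[1,2]])/K[0,0]; th=np.hypot(x[:,0],x[:,1]); s=np.sinc(th/np.pi)
    r=np.c_[x*s[:,None],np.cos(th)]@R; return -R.T@t, r
def plane(c,uv,z):
    C,r=ray(c,uv); return C+r*((z-C[2])/r[:,2])[:,None]
def edge(prof,lo,hi):   # subpixel strongest step in profile [lo,hi)
    g=np.abs(np.gradient(cv2.GaussianBlur(prof[None].astype(np.float32),(5,1),1)[0]))[lo:hi]; i=int(g.argmax()); i=min(max(i,1),len(g)-2)
    a,b,e=g[i-1:i+2]; return lo+i+0.5*(a-e)/(a-2*b+e+1e-9)
E
python3 - <<'E'
from h import *
c=np.load("w1.npz"); p=c["p"]; hsv=cv2.cvtColor(p,cv2.COLOR_RGB2HSV); S=hsv[...,1].astype(float)
L,Rr,RI,RO=[],[],[],[]
for v in range(112,205,6):
    L.append((edge(S[v],208,230),v)); Rr.append((edge(S[v],335,355),v))
ra={}
for v in range(104,144,4):
    for k,(lo,hi) in dict(lo=(253,261),li=(261,270),ri=(294,301),ro=(301,309)).items(): ra.setdefault(k,[]).append((edge(S[v],lo,hi),v))
E0=[(u,edge(S[:,u],198,220)) for u in range(225,342,8)]
RE=[(u,edge(S[:,u],140,156)) for u in(261,262,300,301)]
def line(q):
    q=q[:,:2]; m=np.median(q,0); vx,vy,x,y=cv2.fitLine(q.astype(np.float32),cv2.DIST_HUBER,0,1e-4,1e-4).ravel(); return np.array([x,y]),np.array([vx,vy])*np.sign(-vx if abs(vx)>.5 else vy)
for n,q,z in[("L",L,.012),("R",Rr,.012)]+[(k,ra[k],.018) for k in ra]+[("end",E0,.012),("railend",RE,.018)]:
    q=plane(c,q,z); m,v=line(q); print(n,m.round(4),v.round(4),"resid",np.std((q[:,:2]-m)@[-v[1],v[0]]).round(5), (np.round(q,4).tolist() if n=="railend" else ""))
d=np.array([-.9615,-.275]); d/=np.hypot(*d); nrm=np.array([-d[1],d[0]])
for n,q,z in[("L",L,.012),("R",Rr,.012)]+[(k,ra[k],.018) for k in ra]: print(n,np.median(plane(c,q,z)[:,:2]@nrm).round(4))
print("end",np.median(plane(c,E0,.012)[:,:2]@d),"railend",plane(c,RE,.018)[:,:2]@d)
E
```

```text
L [0.6641 0.0355] [-0.9604 -0.2785] resid 0.0001 
R [0.6034 0.1846] [-0.9605 -0.2782] resid 0.00012 
lo [0.6055 0.0732] [-0.9618 -0.2736] resid 0.00012 
li [0.6036 0.08  ] [-0.9603 -0.2791] resid 7e-05 
ri [0.5923 0.1191] [-0.9603 -0.279 ] resid 4e-05 
ro [0.5902 0.126 ] [-0.9588 -0.2841] resid 0.00012 
end [0.7036 0.1341] [-0.2776  0.9607] resid 7e-05 
railend [0.628  0.1088] [-0.2704  0.9628] resid 3e-05 [[0.6346, 0.0853, 0.018], [0.6343, 0.0865, 0.018], [0.6217, 0.1312, 0.018], [0.6214, 0.1324, 0.018]]
L 0.1485
R -0.0116
lo 0.0961
li 0.0891
ri 0.0484
ro 0.0412
end -0.7132944081397988 railend [-0.63355272 -0.63362435 -0.63379076 -0.63383996]
```

>>> jog_arm:
  plan:
    - {"dx": 0.795,"dy": -0.878,"dz": 0.2,"yaw": 0}
    - {"dx": 0.795,"dy": -0.878,"dz": 0.2,"yaw": 0}
    - {"dx": 0.795,"dy": -0.878,"dz": 0.2,"yaw": 0}
    - {"dx": 0.795,"dy": -0.878,"dz": 0.2,"yaw": 0}
    - {"dx": 0.795,"dy": -0.878,"dz": 0.2,"yaw": 0}
    - {"dx": 0.795,"dy": -0.878,"dz": 0.2,"yaw": 0}
    - {"dx": 0.795,"dy": -0.878,"dz": 0.2,"yaw": 0}
    - {"dx": 0.795,"dy": -0.878,"dz": 0.2,"yaw": 0}
    - {"dx": 0.795,"dy": -0.878,"dz": 0.2,"yaw": 0}
    - {"dx": 0.795,"dy": -0.878,"dz": 0.2,"yaw": 0}

```text
t: 4.27
tcp_pos: [0.5059, -0.2042, 0.2217]
tool_rot: [-0.142, 0.99, -0.0, 0.0]
contact_force: [0.5, 0.3, -0.6]
gripper_width: 0.0855
grasp_force: 0.0
```

>>> jog_arm:
  plan:
    - {"dx": 0,"dy": 0,"dz": 0.7,"yaw": 0}
    - {"dx": 0,"dy": 0,"dz": 0.7,"yaw": 0}
    - {"dx": 0,"dy": 0,"dz": 0.7,"yaw": 0}
    - {"dx": 0,"dy": 0,"dz": 0,"yaw": 0}
    - {"dx": 0,"dy": 0,"dz": 0,"yaw": 0}
    - {"dx": 0,"dy": 0,"dz": 0,"yaw": 0}

```text
t: 4.77
tcp_pos: [0.5076, -0.2039, 0.1599]
tool_rot: [-0.142, 0.99, -0.001, 0.001]
contact_force: [0.1, -0.2, 0.4]
gripper_width: 0.0857
grasp_force: 0.0
```

```bash
python3 - <<'E'
from h import *
from scipy.spatial.transform import Rotation as Ro
o=observe(); T=Ro.from_quat(o["tool_rot"]).as_matrix(); print(o["t"],o["tcp_pos"],T[:,:2].T.round(4))
c=calibration("wrist")
p,d=capture("wrist"); np.savez("w2.npz",p=p,d=d,K=c["intrinsics"],r=c["rvec"],t=c["tvec"]); c=np.load("w2.npz")
a=cv2.convertScaleAbs(cv2.resize(p[:,:,::-1],(784,588),interpolation=cv2.INTER_CUBIC),alpha=1.2); cv2.imwrite("pics/w2.png",a)
hsv=cv2.cvtColor(p,cv2.COLOR_RGB2HSV)
m=((hsv[...,0]<14)&(hsv[...,1]>170)&(hsv[...,2]>60)).astype(np.uint8)
k,l,s,cc=cv2.connectedComponentsWithStats(m)
for i in range(1,k):
    if s[i,4]<300: continue
    ii=np.argwhere(l==i)[:,::-1]; C,r=ray(c,ii); P=C+r*(d[l==i]/ (np.array(r)@cv2.Rodrigues(c["r"])[0].T)[:,2])[:,None]
    ok=(P[:,2]>.002)&(P[:,2]<.032); P=P[ok]; rr=cv2.minAreaRect(P[:,:2].astype(np.float32)*1000); a=(P-o["tcp_pos"])@T
    print(s[i,:4],np.round(rr,1) if 0 else rr,P[:,2].min().round(4),P[:,2].max().round(4),"tool x",np.percentile(a[:,0],[1,99]).round(4),"tool y",np.percentile(a[:,1],[1,99]).round(4))
E
```

```text
4.7667 [ 0.50759843 -0.20390175  0.1599448 ] [[-0.9597 -0.2809 -0.0015]
 [-0.2809  0.9597 -0.0017]]
[100  98  97  47] ((472.75091552734375, -342.95654296875), (35.628143310546875, 100.77330017089844), 17.337642669677734) 0.0022 0.0301 tool x [0.0554 0.0903] tool y [-0.1717 -0.0733]
[258  99  41 117] ((470.3600769042969, -214.50399780273438), (99.69938659667969, 34.563838958740234), 16.923973083496094) 0.0024 0.03 tool x [-0.0092  0.0879] tool y [-0.0168  0.0177]
[125 236  88  56] ((600.4620361328125, -293.2805480957031), (37.0318603515625, 100.14653015136719), 9.741332054138184) 0.0021 0.0304 tool x [-0.0848 -0.0427] tool y [-0.1595 -0.0624]
```

View pics/w2.png

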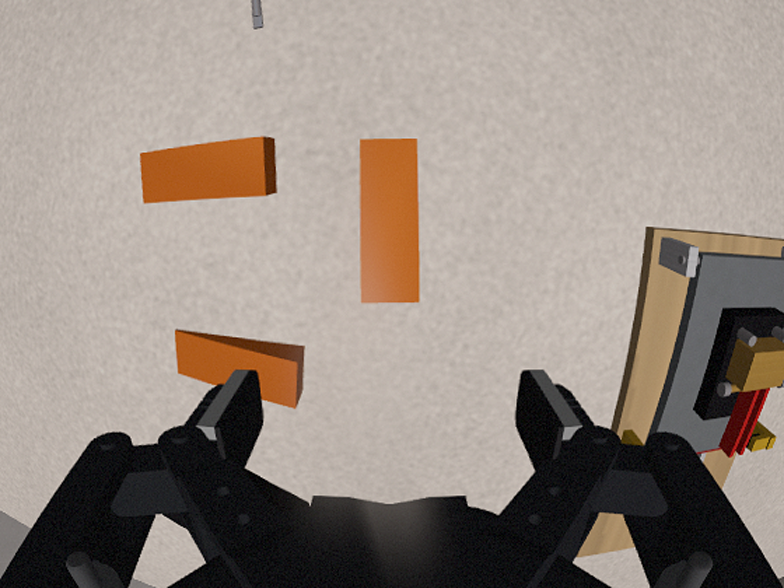

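>>> jog_arm:
  plan:
    - {"dx": 0.13,"dy": 0.01,"dz": 0.8,"yaw": 0}
    - {"dx": 0,"dy": 0,"dz": 0.9,"yaw": 0}
    - {"dx": 0,"dy": 0,"dz": 0.9,"yaw": 0}
    - {"dx": 0,"dy": 0,"dz": 0.9,"yaw": 0}
    - {"dx": 0,"dy": 0,"dz": 0.7,"yaw": 0}
    - {"dx": 0,"dy": 0,"dz": 0.4,"yaw": 0}
    - {"dx": 0,"dy": 0,"dz": 0.3,"yaw": 0}
    - {"dx": 0,"dy": 0,"dz": 0,"yaw": 0}
    - {"dx": 0,"dy": 0,"dz": 0,"yaw": 0}
    - {"dx": 0,"dy": 0,"dz": 0,"yaw": 0}

```text
t: 5.65
tcp_pos: [0.504, -0.2055, 0.0126]
tool_rot: [-0.142, 0.99, -0.001, 0.001]
contact_force: [0.8, 0.2, 0.6]
gripper_width: 0.0854
grasp_force: 0.0
```

>>> jog_arm:
  plan:
    - {"dx": 0,"dy": 0,"dz": 0,"yaw": 0}
    - {"dx": 0,"dy": 0,"dz": 0,"yaw": 0}
    - {"dx": 0,"dy": 0,"dz": 0,"yaw": 0}
    - {"dx": 0,"dy": 0,"dz": 0,"yaw": 0}
    - {"dx": 0,"dy": 0,"dz": 0,"yaw": 0}
    - {"dx": 0,"dy": 0,"dz": 0,"yaw": 0}
    - {"dx": 0,"dy": 0,"dz": 0,"yaw": 0}
    - {"dx": 0,"dy": 0,"dz": 0,"yaw": 0}
  gripper: 0.2
  squeeze: 30

```text
t: 6.32
tcp_pos: [0.5035, -0.2053, 0.0116]
tool_rot: [-0.142, 0.99, -0.0, 0.0]
contact_force: [-0.3, 0.8, 5.7]
gripper_width: 0.0356
grasp_force: 30.7
```

>>> jog_arm:
  plan:
    - {"dx": 0,"dy": 0,"dz": -0.5,"yaw": 0}
    - {"dx": 0,"dy": 0,"dz": -0.9,"yaw": 0}
    - {"dx": 0,"dy": 0,"dz": -0.9,"yaw": 0}
    - {"dx": 0,"dy": 0,"dz": -0.9,"yaw": 0}
    - {"dx": 0,"dy": 0,"dz": -0.8,"yaw": 0}
    - {"dx": -0.412,"dy": 0.443,"dz": 0,"yaw": 0}
    - {"dx": -0.824,"dy": 0.886,"dz": 0,"yaw": 0}
    - {"dx": -0.824,"dy": 0.886,"dz": 0,"yaw": 0}
    - {"dx": -0.824,"dy": 0.886,"dz": 0,"yaw": 0}
    - {"dx": -0.824,"dy": 0.886,"dz": 0,"yaw": 0}

```text
t: 7.15
tcp_pos: [0.5768, -0.0574, 0.1309]
tool_rot: [-0.141, 0.99, 0.0, -0.0]
contact_force: [-0.1, -0.9, -0.9]
gripper_width: 0.0356
grasp_force: 30.3
```

>>> jog_arm:
  plan:
    - {"dx": -0.824,"dy": 0.886,"dz": 0,"yaw": 0}
    - {"dx": -0.824,"dy": 0.886,"dz": 0,"yaw": 0}
    - {"dx": -0.824,"dy": 0.886,"dz": 0,"yaw": 0}
    - {"dx": -0.824,"dy": 0.886,"dz": 0,"yaw": 0}
    - {"dx": -0.824,"dy": 0.886,"dz": 0,"yaw": 0}
    - {"dx": -0.412,"dy": 0.443,"dz": 0,"yaw": 0}
    - {"dx": 0,"dy": 0,"dz": 0,"yaw": 0}
    - {"dx": 0,"dy": 0,"dz": 0,"yaw": 0}

```text
t: 7.82
tcp_pos: [0.6657, 0.1201, 0.1302]
tool_rot: [-0.142, 0.99, 0.0, -0.001]
contact_force: [1.0, 0.0, 0.3]
gripper_width: 0.0355
grasp_force: 30.3
```

>>> jog_arm:
  plan:
    - {"dx": 0,"dy": 0,"dz": 0.9,"yaw": 0}
    - {"dx": 0,"dy": 0,"dz": 0.9,"yaw": 0}
    - {"dx": 0,"dy": 0,"dz": 0.7,"yaw": 0}
    - {"dx": 0,"dy": 0,"dz": 0.4,"yaw": 0}
    - {"dx": 0,"dy": 0,"dz": 0,"yaw": 0}
    - {"dx": 0,"dy": 0,"dz": 0,"yaw": 0}
    - {"dx": 0,"dy": 0,"dz": 0,"yaw": 0}

```text
t: 8.4
tcp_pos: [0.6668, 0.119, 0.0461]
tool_rot: [-0.141, 0.99, -0.0, 0.001]
contact_force: [0.4, 0.3, -0.7]
gripper_width: 0.0355
grasp_force: 30.3
```

```bash
cat > look.py <<'E'
import sys
from h import *
from scipy.spatial.transform import Rotation as Ro
n=sys.argv[1]; o=observe(); T=Ro.from_quat(o["tool_rot"]).as_matrix(); print(o["t"],np.round(o["tcp_pos"],4),T[:,:2].T.round(4),np.round(o["contact_force"],1))
c=calibration("wrist")
p,d=capture("wrist"); np.savez(n+".npz",p=p,d=d,K=c["intrinsics"],r=c["rvec"],t=c["tvec"])
a=cv2.convertScaleAbs(cv2.resize(p[60:270,137:417,::-1],(800,600),interpolation=cv2.INTER_CUBIC),alpha=1.2); cv2.imwrite(f"pics/{n}.png",a)
E
python3 look.py w3
```

```text
8.4 [0.6668 0.119  0.0461] [[-9.600e-01 -2.799e-01 -2.500e-03]
 [-2.799e-01  9.600e-01 -7.000e-04]] [ 0.4  0.3 -0.7]
```

View pics/w3.png

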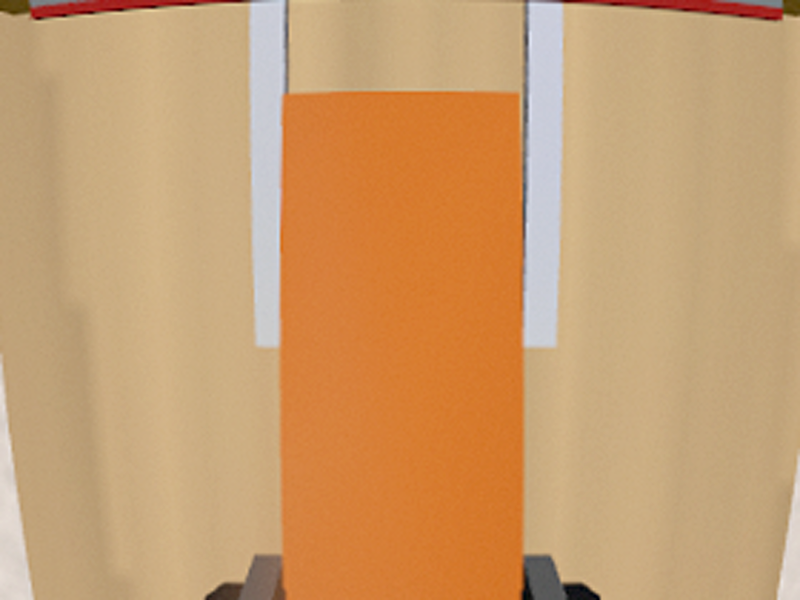

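>>> jog_arm:
  plan:
    - {"dx": 0,"dy": 0.03,"dz": 0.1,"yaw": 0}
    - {"dx": 0,"dy": 0,"dz": 0.25,"yaw": 0}
    - {"dx": 0,"dy": 0,"dz": 0.2,"yaw": 0}
    - {"dx": 0,"dy": 0,"dz": 0.1,"yaw": 0}
    - {"dx": 0,"dy": 0,"dz": 0.05,"yaw": 0}
    - {"dx": 0,"dy": 0,"dz": 0,"yaw": 0}
    - {"dx": 0,"dy": 0,"dz": 0,"yaw": 0}

```text
t: 9.03
tcp_pos: [0.6659, 0.1203, 0.0236]
tool_rot: [-0.142, 0.99, -0.0, 0.0]
contact_force: [-1.6, -1.1, 3.8]
gripper_width: 0.0355
grasp_force: 31.0
```

>>> jog_arm:
  plan:
    - {"dx": 0,"dy": 0,"dz": 0.04,"yaw": 0}
    - {"dx": 0,"dy": 0,"dz": 0,"yaw": 0}
    - {"dx": 0,"dy": 0,"dz": 0,"yaw": 0}

```text
t: 9.28
tcp_pos: [0.6662, 0.1203, 0.0236]
tool_rot: [-0.142, 0.99, -0.0, 0.001]
contact_force: [-3.3, -0.9, 11.1]
gripper_width: 0.0353
grasp_force: 31.8
```

>>> jog_arm:
  plan:
    - {"dx": 0,"dy": 0,"dz": -0.04,"yaw": 0}
    - {"dx": 0,"dy": 0,"dz": 0,"yaw": 0}
    - {"dx": 0,"dy": 0,"dz": 0,"yaw": 0}
    - {"dx": 0,"dy": 0,"dz": 0,"yaw": 0}
  gripper: 0.65

```text
t: 9.62
tcp_pos: [0.6656, 0.1202, 0.0229]
tool_rot: [-0.142, 0.99, 0.0, -0.0]
contact_force: [-0.1, 0.1, -0.1]
gripper_width: 0.0552
grasp_force: 0.0
```

>>> jog_arm:
  plan:
    - {"dx": 0,"dy": 0,"dz": -0.2,"yaw": 0}
    - {"dx": 0,"dy": 0,"dz": -0.6,"yaw": 0}
    - {"dx": 0,"dy": 0,"dz": -0.9,"yaw": 0}
    - {"dx": 0,"dy": 0,"dz": -0.3,"yaw": 0}
    - {"dx": -0.5,"dy": 0,"dz": 0,"yaw": 0}
    - {"dx": -0.7,"dy": 0,"dz": 0,"yaw": 0}
    - {"dx": 0,"dy": 0,"dz": 0,"yaw": 0}
    - {"dx": 0,"dy": 0,"dz": 0,"yaw": 0}

```text
t: 10.28
tcp_pos: [0.7003, 0.1304, 0.0825]
tool_rot: [-0.142, 0.99, -0.0, -0.0]
contact_force: [0.3, -0.1, -0.1]
gripper_width: 0.055
grasp_force: 0.0
```

```bash
python3 look.py w4; python3 - <<'E'
from h import *
c=np.load("w4.npz"); p=c["p"]; d=c["d"]; hsv=cv2.cvtColor(p,cv2.COLOR_RGB2HSV)
m=((hsv[...,0]<14)&(hsv[...,1]>170)&(hsv[...,2]>60)).astype(np.uint8)
k,l,s,cc=cv2.connectedComponentsWithStats(m)
D=np.array([-.9604,-.2784]); N=np.array([.2784,-.9604]); O=np.array([.5510,.0860])
for i in range(1,k):
    if s[i,4]<300: continue
    ii=np.argwhere(l==i)[:,::-1]; C,r=ray(c,ii); P=C+r*(d[l==i]/(r@cv2.Rodrigues(c["r"])[0].T)[:,2])[:,None]
    a=(P[:,:2]-O); x=a@D; y=-(a@N); print(s[i],"bx",np.percentile(x,[1,99]).round(4),"by",np.percentile(y,[1,99]).round(4),"zfit",np.polyfit(x,P[:,2],1).round(4))
E
```

```text
10.2833 [0.7003 0.1304 0.0825] [[-9.598e-01 -2.807e-01  7.000e-04]
 [-2.807e-01  9.598e-01  1.000e-04]] [ 0.3 -0.1 -0.1]
[170   7 212  10 675] bx [-0.0216 -0.019 ] by [-0.0583  0.0586] zfit [-2.866  -0.0202]
[ 247   43   62  169 7605] bx [-0.1336 -0.037 ] by [-0.0165  0.0181] zfit [-0.2487  0.0078]
```

View pics/w4.png

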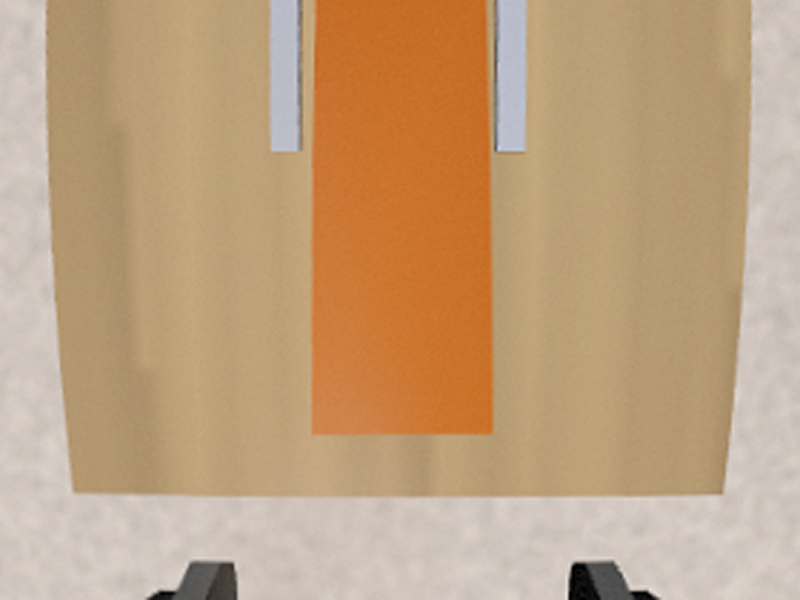

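>>> jog_arm:
  plan:
    - {"dx": 0,"dy": 0,"dz": 0,"yaw": 0}
    - {"dx": 0,"dy": 0,"dz": 0,"yaw": 0}
    - {"dx": 0,"dy": 0,"dz": 0,"yaw": 0}
    - {"dx": 0,"dy": 0,"dz": 0,"yaw": 0}
    - {"dx": 0,"dy": 0,"dz": 0,"yaw": 0}
    - {"dx": 0,"dy": 0,"dz": 0.5,"yaw": 0}
    - {"dx": 0,"dy": 0,"dz": 0.7,"yaw": 0}
    - {"dx": 0,"dy": 0,"dz": 0.4,"yaw": 0}
    - {"dx": 0,"dy": 0,"dz": 0.1,"yaw": 0}
    - {"dx": 0,"dy": 0,"dz": 0,"yaw": 0}
  gripper: 0
  squeeze: 60

```text
t: 11.17
tcp_pos: [0.6999, 0.1303, 0.0314]
tool_rot: [-0.142, 0.99, 0.0, -0.001]
contact_force: [0.8, 0.0, -0.4]
gripper_width: -0.0003
grasp_force: 0.0
```

>>> jog_arm:
  plan:
    - {"dx": 0.08,"dy": 0,"dz": 0,"yaw": 0}
    - {"dx": 0.08,"dy": 0,"dz": 0,"yaw": 0}
    - {"dx": 0.08,"dy": 0,"dz": 0,"yaw": 0}
    - {"dx": 0.08,"dy": 0,"dz": 0,"yaw": 0}
    - {"dx": 0.08,"dy": 0,"dz": 0,"yaw": 0}
    - {"dx": 0.08,"dy": 0,"dz": 0,"yaw": 0}
    - {"dx": 0,"dy": 0,"dz": 0,"yaw": 0}

```text
t: 11.75
tcp_pos: [0.6861, 0.1262, 0.0325]
tool_rot: [-0.142, 0.99, -0.0, -0.0]
contact_force: [0.7, -0.7, -0.6]
gripper_width: 0.0002
grasp_force: 0.0
```

>>> jog_arm:
  plan:
    - {"dx": 0.08,"dy": 0,"dz": 0,"yaw": 0}
    - {"dx": 0.08,"dy": 0,"dz": 0,"yaw": 0}
    - {"dx": 0.08,"dy": 0,"dz": 0,"yaw": 0}
    - {"dx": 0.08,"dy": 0,"dz": 0,"yaw": 0}
    - {"dx": 0.08,"dy": 0,"dz": 0,"yaw": 0}
    - {"dx": 0.08,"dy": 0,"dz": 0,"yaw": 0}
    - {"dx": 0,"dy": 0,"dz": 0,"yaw": 0}

```text
t: 12.33
tcp_pos: [0.6722, 0.1221, 0.0323]
tool_rot: [-0.142, 0.99, 0.0, -0.0]
contact_force: [-0.0, -0.2, 0.3]
gripper_width: 0.0003
grasp_force: 0.0
```

>>> jog_arm:
  plan:
    - {"dx": 0.06,"dy": 0,"dz": 0,"yaw": 0}
    - {"dx": 0.06,"dy": 0,"dz": 0,"yaw": 0}
    - {"dx": 0.06,"dy": 0,"dz": 0,"yaw": 0}
    - {"dx": 0.06,"dy": 0,"dz": 0,"yaw": 0}
    - {"dx": 0.06,"dy": 0,"dz": 0,"yaw": 0}
    - {"dx": 0,"dy": 0,"dz": 0,"yaw": 0}

```text
t: 12.83
tcp_pos: [0.6637, 0.1196, 0.0323]
tool_rot: [-0.142, 0.99, 0.0, -0.0]
contact_force: [0.5, 0.3, 0.0]
gripper_width: -0.0002
grasp_force: 0.0
```

```bash
cat > chk.py <<'E'
import sys
from h import *
# board-frame state: mean force along board axes, wedge extent, deck front edge height
D=np.array([-.9604,-.2784]); N=np.array([.2784,-.9604]); O=np.array([.5510,.0860])
k=int(sys.argv[1]); F=[]
for i in range(k):
    c=calibration("wrist"); o=observe(); p,d=capture("wrist"); F.append(o["contact_force"])
F.append(observe()["contact_force"]); F=np.array(F); o=observe()
a=np.array(o["tcp_pos"][:2])-O
print("t",round(o["t"],2),"tcp bx %.4f by %.4f z %.4f"%(a@D,-a@N,o["tcp_pos"][2]),"push %.1f (sd %.1f) side %.1f up %.1f"%(-(F[:,:2]@D).mean(),(F[:,:2]@D).std(),(F[:,:2]@N).mean(),F[:,2].mean()))
cc=dict(K=c["intrinsics"],r=c["rvec"],t=c["tvec"])
hsv=cv2.cvtColor(p,cv2.COLOR_RGB2HSV); v,u=np.nonzero((hsv[...,0]<14)&(hsv[...,1]>150)&(hsv[...,2]>60)&(d>0))
C,r=ray(cc,np.c_[u,v]); P=C+r*(d[v,u]/(r@cv2.Rodrigues(cc["r"])[0].T)[:,2])[:,None]; b=P[:,:2]-O; x=b@D; y=-b@N
w=(abs(y)<.022)&(x<-.022)&(x>-.16)
if w.sum()>100:
    top=P[w,2]>.03*0; print("wedge bx %.4f..%.4f"%tuple(np.percentile(x[w],[1,99])),"by %.4f..%.4f"%tuple(np.percentile(y[w],[1,99])),"zfit",np.polyfit(x[w],P[w,2],1).round(4))
K,Q,_=cc["K"],0,0
# deck top height near front from depth (grey), board x -8..20, |y| 30..45
vv,uu=np.nonzero(d>0); C,r=ray(cc,np.c_[uu,vv]); P=C+r*(d[vv,uu]/(r@cv2.Rodrigues(cc["r"])[0].T)[:,2])[:,None]; b=P[:,:2]-O; x=b@D; y=-b@N
for lo,hi in((-.018,-.002),(.0,.02),(.03,.05),(.09,.12)):
    g=(x>lo)&(x<hi)&(abs(y)>.028)&(abs(y)<.042)&(P[:,2]>.025); 
    if g.sum()>10: print("deck z at x",round(x[g].mean(),3),np.median(P[g,2]).round(4),g.sum())
if len(sys.argv)>2: cv2.imwrite(f"pics/{sys.argv[2]}.png",cv2.convertScaleAbs(cv2.resize(p[:,:,::-1],(784,588)),alpha=1.2))
E
python3 chk.py 3
```

```text
t 12.98 tcp bx -0.1179 by 0.0009 z 0.0323 push -0.0 (sd 0.6) side -0.5 up -0.4
wedge bx -0.1055..-0.0228 by -0.0165..0.0188 zfit [-0.251   0.0143]
deck z at x -0.01 0.0384 2491
deck z at x 0.003 0.0392 901
```

>>> jog_arm:
  plan:
    - {"dx": 0.05,"dy": 0,"dz": 0,"yaw": 0}
    - {"dx": 0.05,"dy": 0,"dz": 0,"yaw": 0}
    - {"dx": 0.05,"dy": 0,"dz": 0,"yaw": 0}
    - {"dx": 0.05,"dy": 0,"dz": 0,"yaw": 0}
    - {"dx": 0.05,"dy": 0,"dz": 0,"yaw": 0}
    - {"dx": 0.05,"dy": 0,"dz": 0,"yaw": 0}
    - {"dx": 0.05,"dy": 0,"dz": 0,"yaw": 0}
    - {"dx": 0.05,"dy": 0,"dz": 0,"yaw": 0}

```text
t: 13.65
tcp_pos: [0.6524, 0.1163, 0.0323]
tool_rot: [-0.142, 0.99, -0.0, 0.0]
contact_force: [0.2, -0.1, -0.0]
gripper_width: 0.0001
grasp_force: 0.1
```

>>> jog_arm:
  plan:
    - {"dx": 0.05,"dy": 0,"dz": 0,"yaw": 0}
    - {"dx": 0.05,"dy": 0,"dz": 0,"yaw": 0}
    - {"dx": 0.05,"dy": 0,"dz": 0,"yaw": 0}
    - {"dx": 0.05,"dy": 0,"dz": 0,"yaw": 0}
    - {"dx": 0.05,"dy": 0,"dz": 0,"yaw": 0}
    - {"dx": 0.05,"dy": 0,"dz": 0,"yaw": 0}
    - {"dx": 0.05,"dy": 0,"dz": 0,"yaw": 0}
    - {"dx": 0.05,"dy": 0,"dz": 0,"yaw": 0}

```text
t: 14.32
tcp_pos: [0.6409, 0.1129, 0.0323]
tool_rot: [-0.142, 0.99, -0.0, 0.0]
contact_force: [-0.6, 0.1, -0.6]
gripper_width: 0.0001
grasp_force: 0.1
```

```bash
python3 chk.py 3
```

```text
t 14.47 tcp bx -0.0939 by 0.0009 z 0.0323 push 0.1 (sd 0.6) side 0.0 up -0.3
wedge bx -0.0817..-0.0226 by -0.0164..0.0187 zfit [-0.2484  0.0204]
deck z at x -0.01 0.0385 2613
deck z at x 0.01 0.0397 3191
deck z at x 0.03 0.0405 17
```

>>> jog_arm:
  plan:
    - {"dx": 0.04,"dy": 0,"dz": 0,"yaw": 0}
    - {"dx": 0.04,"dy": 0,"dz": 0,"yaw": 0}
    - {"dx": 0.04,"dy": 0,"dz": 0,"yaw": 0}
    - {"dx": 0.04,"dy": 0,"dz": 0,"yaw": 0}
    - {"dx": 0.04,"dy": 0,"dz": 0,"yaw": 0}
    - {"dx": 0.04,"dy": 0,"dz": 0,"yaw": 0}
    - {"dx": 0.04,"dy": 0,"dz": 0,"yaw": 0}

```text
t: 15.05
tcp_pos: [0.6331, 0.1106, 0.0324]
tool_rot: [-0.142, 0.99, -0.0, 0.0]
contact_force: [3.8, 0.9, -0.8]
gripper_width: -0.0002
grasp_force: 1.9
```

>>> jog_arm:
  plan:
    - {"dx": 0.04,"dy": 0,"dz": 0,"yaw": 0}
    - {"dx": 0.04,"dy": 0,"dz": 0,"yaw": 0}
    - {"dx": 0.04,"dy": 0,"dz": 0,"yaw": 0}
    - {"dx": 0.04,"dy": 0,"dz": 0,"yaw": 0}
    - {"dx": 0.04,"dy": 0,"dz": 0,"yaw": 0}
    - {"dx": 0.04,"dy": 0,"dz": 0,"yaw": 0}
    - {"dx": 0.04,"dy": 0,"dz": 0,"yaw": 0}

```text
t: 15.63
tcp_pos: [0.6248, 0.1082, 0.0323]
tool_rot: [-0.142, 0.99, 0.0, 0.0]
contact_force: [3.6, 1.1, -0.7]
gripper_width: -0.0004
grasp_force: 2.0
```

```bash
python3 chk.py 4
```

```text
t 15.83 tcp bx -0.0769 by 0.0008 z 0.0323 push 2.2 (sd 1.1) side 0.1 up 0.3
wedge bx -0.0652..-0.0238 by -0.0164..0.0186 zfit [-0.2505  0.0245]
deck z at x -0.01 0.0418 2694
deck z at x 0.01 0.0426 3431
deck z at x 0.037 0.0438 1680
```

>>> jog_arm:
  plan:
    - {"dx": 0.03,"dy": 0,"dz": 0,"yaw": 0}
    - {"dx": 0.03,"dy": 0,"dz": 0,"yaw": 0}
    - {"dx": 0.03,"dy": 0,"dz": 0,"yaw": 0}
    - {"dx": 0.03,"dy": 0,"dz": 0,"yaw": 0}
    - {"dx": 0.03,"dy": 0,"dz": 0,"yaw": 0}
    - {"dx": 0.03,"dy": 0,"dz": 0,"yaw": 0}
    - {"dx": 0.03,"dy": 0,"dz": 0,"yaw": 0}
    - {"dx": 0.03,"dy": 0,"dz": 0,"yaw": 0}

```text
t: 16.5
tcp_pos: [0.6179, 0.1062, 0.0323]
tool_rot: [-0.142, 0.99, -0.0, 0.0]
contact_force: [3.5, 0.5, -0.5]
gripper_width: -0.0
grasp_force: 2.0
```

>>> jog_arm:
  plan:
    - {"dx": 0.03,"dy": 0,"dz": 0,"yaw": 0}
    - {"dx": 0.03,"dy": 0,"dz": 0,"yaw": 0}
    - {"dx": 0.03,"dy": 0,"dz": 0,"yaw": 0}
    - {"dx": 0.03,"dy": 0,"dz": 0,"yaw": 0}
    - {"dx": 0.03,"dy": 0,"dz": 0,"yaw": 0}
    - {"dx": 0.03,"dy": 0,"dz": 0,"yaw": 0}
    - {"dx": 0.03,"dy": 0,"dz": 0,"yaw": 0}
    - {"dx": 0.03,"dy": 0,"dz": 0,"yaw": 0}

```text
t: 17.17
tcp_pos: [0.611, 0.1042, 0.0323]
tool_rot: [-0.142, 0.99, 0.0, 0.0]
contact_force: [4.2, 1.7, -0.3]
gripper_width: -0.0001
grasp_force: 2.0
```

```bash
python3 chk.py 2
```

```text
t 17.27 tcp bx -0.0625 by 0.0008 z 0.0323 push 3.7 (sd 0.6) side -0.0 up -0.2
wedge bx -0.0509..-0.0240 by -0.0164..0.0170 zfit [-0.2515  0.0281]
deck z at x -0.01 0.0455 2725
deck z at x 0.01 0.0458 3584
deck z at x 0.04 0.0465 2476
```

>>> jog_arm:
  plan:
    - {"dx": 0.03,"dy": 0,"dz": 0,"yaw": 0}
    - {"dx": 0.03,"dy": 0,"dz": 0,"yaw": 0}
    - {"dx": 0.03,"dy": 0,"dz": 0,"yaw": 0}
    - {"dx": 0.03,"dy": 0,"dz": 0,"yaw": 0}

```text
t: 17.6
tcp_pos: [0.6075, 0.1032, 0.0323]
tool_rot: [-0.142, 0.99, -0.0, 0.0]
contact_force: [3.8, 0.7, -1.1]
gripper_width: 0.0005
grasp_force: 2.0
```

>>> jog_arm:
  plan:
    - {"dx": 0.02,"dy": 0,"dz": 0,"yaw": 0}
    - {"dx": 0.02,"dy": 0,"dz": 0,"yaw": 0}

```text
t: 17.77
tcp_pos: [0.6064, 0.1029, 0.0323]
tool_rot: [-0.142, 0.99, -0.0, 0.0]
contact_force: [3.1, 1.7, -0.3]
gripper_width: 0.0
grasp_force: 2.0
```

```bash
python3 chk.py 2
```

```text
t 17.87 tcp bx -0.0578 by 0.0008 z 0.0323 push 3.2 (sd 0.1) side -0.1 up -0.1
wedge bx -0.0463..-0.0243 by -0.0165..0.0117 zfit [-0.2488  0.0293]
deck z at x -0.01 0.0467 2710
deck z at x 0.01 0.0468 3622
deck z at x 0.04 0.0474 2526
```

>>> jog_arm:
  plan:
    - {"dx": 0.02,"dy": 0,"dz": 0,"yaw": 0}
    - {"dx": 0.02,"dy": 0,"dz": 0,"yaw": 0}
    - {"dx": 0,"dy": 0,"dz": 0,"yaw": 0}

```text
t: 18.12
tcp_pos: [0.6052, 0.1025, 0.0323]
tool_rot: [-0.142, 0.99, -0.0, -0.0]
contact_force: [4.3, 1.4, -0.5]
gripper_width: 0.0001
grasp_force: 1.8
```

>>> jog_arm:
  plan:
    - {"dx": 0.02,"dy": 0,"dz": 0,"yaw": 0}
    - {"dx": 0.02,"dy": 0,"dz": 0,"yaw": 0}
    - {"dx": 0,"dy": 0,"dz": 0,"yaw": 0}

```text
t: 18.37
tcp_pos: [0.604, 0.1022, 0.0323]
tool_rot: [-0.142, 0.99, -0.0, -0.0]
contact_force: [2.8, 0.9, 1.2]
gripper_width: 0.0
grasp_force: 1.8
```

```bash
python3 chk.py 2
```

```text
t 18.47 tcp bx -0.0555 by 0.0008 z 0.0323 push 3.2 (sd 0.4) side 0.2 up 1.4
wedge bx -0.0439..-0.0248 by -0.0165..0.0095 zfit [-0.2439  0.0301]
deck z at x -0.01 0.0472 2694
deck z at x 0.01 0.0473 3636
deck z at x 0.04 0.0477 2561
```

>>> jog_arm:
  plan:
    - {"dx": 0.02,"dy": 0,"dz": 0,"yaw": 0}
    - {"dx": 0.02,"dy": 0,"dz": 0,"yaw": 0}
    - {"dx": 0,"dy": 0,"dz": 0,"yaw": 0}

```text
t: 18.72
tcp_pos: [0.6029, 0.1019, 0.0323]
tool_rot: [-0.142, 0.99, -0.0, -0.0]
contact_force: [3.6, 1.5, 0.4]
gripper_width: -0.0004
grasp_force: 1.8
```

>>> jog_arm:
  plan:
    - {"dx": 0.02,"dy": 0,"dz": 0,"yaw": 0}
    - {"dx": 0.02,"dy": 0,"dz": 0,"yaw": 0}
    - {"dx": 0,"dy": 0,"dz": 0,"yaw": 0}

```text
t: 18.97
tcp_pos: [0.6017, 0.1015, 0.0323]
tool_rot: [-0.142, 0.99, -0.0, -0.0]
contact_force: [2.8, 1.2, 1.5]
gripper_width: 0.0
grasp_force: 1.8
```

```bash
python3 chk.py 2
```

```text
t 19.07 tcp bx -0.0530 by 0.0008 z 0.0323 push 3.2 (sd 0.2) side -0.1 up 1.2
wedge bx -0.0415..-0.0249 by -0.0165..0.0068 zfit [-0.2447  0.0307]
deck z at x -0.01 0.0479 2689
deck z at x 0.01 0.0478 3645
deck z at x 0.04 0.0482 2566
```

>>> jog_arm:
  plan:
    - {"dx": 0.02,"dy": 0,"dz": 0,"yaw": 0}
    - {"dx": 0.015,"dy": 0,"dz": 0,"yaw": 0}
    - {"dx": 0,"dy": 0,"dz": 0,"yaw": 0}

```text
t: 19.32
tcp_pos: [0.6011, 0.1013, 0.0323]
tool_rot: [-0.142, 0.99, 0.0, 0.0]
contact_force: [5.4, 1.3, -0.9]
gripper_width: 0.0
grasp_force: 2.8
```

```bash
python3 chk.py 2
```

```text
t 19.42 tcp bx -0.0524 by 0.0008 z 0.0323 push 5.5 (sd 0.2) side -0.3 up -0.6
wedge bx -0.0410..-0.0250 by -0.0164..0.0075 zfit [-0.2506  0.0306]
deck z at x -0.01 0.0478 2680
deck z at x 0.01 0.0479 3644
deck z at x 0.04 0.0482 2596
```

>>> jog_arm:
  plan:
    - {"dx": 0.015,"dy": 0,"dz": 0,"yaw": 0}
    - {"dx": 0.015,"dy": 0,"dz": 0,"yaw": 0}
    - {"dx": 0,"dy": 0,"dz": 0,"yaw": 0}

```text
t: 19.67
tcp_pos: [0.6006, 0.1011, 0.0324]
tool_rot: [-0.142, 0.99, 0.0, 0.001]
contact_force: [7.2, 2.7, -2.8]
gripper_width: -0.0001
grasp_force: 3.8
```

```bash
python3 chk.py 3
```

```text
t 19.82 tcp bx -0.0518 by 0.0007 z 0.0324 push 7.7 (sd 0.3) side -0.0 up -2.0
wedge bx -0.0403..-0.0249 by -0.0165..0.0070 zfit [-0.2479  0.0308]
deck z at x -0.01 0.0479 2655
deck z at x 0.01 0.0478 3630
deck z at x 0.04 0.0481 2603
```

>>> jog_arm:
  plan:
    - {"dx": 0.015,"dy": 0,"dz": 0,"yaw": 0}
    - {"dx": 0.015,"dy": 0,"dz": 0,"yaw": 0}
    - {"dx": 0.01,"dy": 0,"dz": 0,"yaw": 0}
    - {"dx": 0,"dy": 0,"dz": 0,"yaw": 0}

```text
t: 20.15
tcp_pos: [0.5999, 0.1009, 0.0324]
tool_rot: [-0.141, 0.99, 0.0, 0.002]
contact_force: [9.8, 3.9, -3.6]
gripper_width: -0.0001
grasp_force: 5.2
```

```bash
python3 chk.py 4
```

```text
t 20.35 tcp bx -0.0511 by 0.0007 z 0.0324 push 10.6 (sd 0.3) side -0.5 up -3.7
wedge bx -0.0396..-0.0251 by -0.0159..0.0073 zfit [-0.2483  0.031 ]
deck z at x -0.01 0.0479 2653
deck z at x 0.01 0.0479 3623
deck z at x 0.04 0.0482 2604
```

>>> jog_arm:
  plan:
    - {"dx": -0.05,"dy": 0,"dz": 0,"yaw": 0}
    - {"dx": -0.1,"dy": 0,"dz": 0,"yaw": 0}
    - {"dx": -0.3,"dy": 0,"dz": 0,"yaw": 0}
    - {"dx": -0.5,"dy": 0,"dz": 0,"yaw": 0}
    - {"dx": -0.5,"dy": 0,"dz": -0.3,"yaw": 0}
    - {"dx": 0,"dy": 0,"dz": -0.8,"yaw": 0}
    - {"dx": 0,"dy": 0,"dz": -1,"yaw": 0}
    - {"dx": 0,"dy": 0,"dz": -1,"yaw": 0}
    - {"dx": 0,"dy": 0,"dz": 0,"yaw": 0}
    - {"dx": 0,"dy": 0,"dz": 0,"yaw": 0}

```text
t: 21.18
tcp_pos: [0.6407, 0.1128, 0.1266]
tool_rot: [-0.142, 0.99, -0.0, 0.001]
contact_force: [-0.3, -0.4, -0.4]
gripper_width: 0.0002
grasp_force: 0.0
```

```bash
python3 chk.py 2 w9; python3 - <<'E'
from h import *
p,d=capture("scene"); a=p[130:270,200:387,::-1]
b=cv2.imread("pics/w9.png")[60:360,200:600]
a=cv2.convertScaleAbs(cv2.resize(a,(400,300),interpolation=cv2.INTER_CUBIC),alpha=1.5)
cv2.imwrite("pics/fin.png",cv2.resize(np.hstack([a,b]),(800,300)))
E
```

```text
t 21.28 tcp bx -0.0927 by 0.0010 z 0.1240 push 0.2 (sd 0.5) side 0.3 up -0.5
wedge bx -0.0389..-0.0226 by -0.0163..0.0157 zfit [-0.2597  0.0305]
deck z at x -0.01 0.0479 1010
deck z at x 0.01 0.0478 1249
deck z at x 0.04 0.048 1011
```

View pics/fin.png

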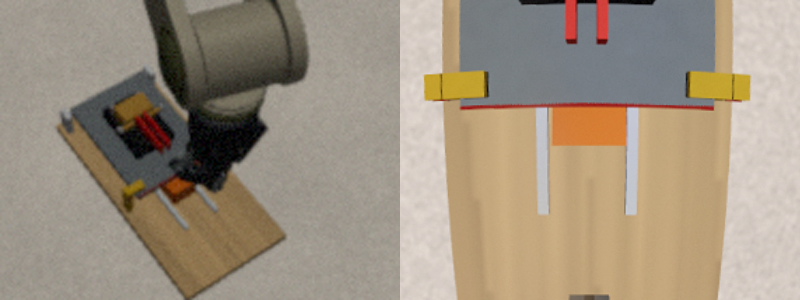

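The wedge sits straight between the rails, with its heel at (590,145) in the right half of the picture. The deck is level against both yellow pads and the gripper is clear, so I'm handing in.

```bash
python3 -c "
from plant import *
print(close_job())"
```

```text
the job is handed in; nothing more can be done
None
```

The job is handed in: the leftmost orange wedge sits flat in the guide, pushed in thin end first to about 10.6 N, with the deck level against both gauge pads and the arm clear at about 21 s; the hand-in gave no verdict.

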